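# Set the skiver's feed by counting clicks, then lock it

### The arm

A 7-joint arm with a two-finger parallel gripper is mounted at the origin on the work surface. World frame = base frame: x ahead of the robot, y to its left, z up, the work surface at z = 0. Lengths are in m, angles in rad, forces in N, time in s.
With the tool pointing down it reaches from about 0.4 to 0.85 m from the base axis. Payload 4.4 kg.
Tool frame: the origin (TCP) lies between the finger pads; the fingertips stand 22 mm ahead of it and the grasp point (between the pads) lies 3 mm ahead of it; x points along the fingers, y is the direction in which the jaws open and shut, and the axes are right-handed (so a half turn about x gives the same grasp; the last joint's range is limited). The gripper opens to 94 mm and grips with 3 to 60 N. Pads are 16 mm wide; open, the fingers measure 119 mm over their backs; the gripper's body (75 mm by 177 mm) begins 78 mm behind the grasp point.
Start: joints at [-1.361, 0.628, 0.038, 1.517, -0.027, 0.996, -0.02], TCP at [0.177, 0.625, 0.227] pointing down, gripper open.
Joint ranges: [-3.06, 3.06], [-0.37, 2.12], [-1.25, 1.32], [0.18, 2.47], [-1.1, 4.24], [0.23, 1.98], [-2.94, 2.94]. Speed limits (rad/s): [2.57, 2.57, 3.14, 3.14, 3.14, 3.14, 3.14].

### API

Orientations are given as a unit quaternion [w, x, y, z].
In Python, from plant import robot, imaging, order, nets gives the robot as it stands.
- The arm moves only by the tool apply_moves, never from a script. Its argument "rows" is one flat list of numbers, 7 for each row, row after row: the shift along the tool's x, y, z in m, then the turn, a rotation vector about the tool's x, y, z in degrees, then the finger opening in m, from 0 to 0.094. A call has exactly 8 rows; each row shifts and turns the commanded pose from where the row before left it, along the tool's axes as they then stand; what a row does not reach is not made up. A row lasts 1/8 s, in which the tool goes at most 62.5 mm and 10.7 degrees, less where a joint would pass 70% of its speed; a pose out of reach is approached as far as the arm can. A call with a gripper value outside its range is refused whole. The fingers move at their own pace and stop on an object; "newtons" is the grip in N (left out, the last holds). Time passes only in rows, so rows that do not move let the fingers close, or fill a call up. It gives the time, the measured TCP pose, the force and the opening at its end, in the units of the state.
- robot.read_state(): the state, without advancing time (a new reading comes with each control period).
- imaging.capture(name): name is "scene" or "top"; returns a dict with "image" (400x640x3 uint8, red, green, blue), "fx", "fy", "cx", "cy" (pixels), "distortion" ([k1, k2, p1, p2, k3] as OpenCV has them; the pictures are not rectified), "eye" and "attitude" of the camera in the world. Camera axes: x right, y up, looking along -z (the intrinsics and any distortion apply to the point x, -y, -z); pixel columns grow to the right and rows downward; lengths in m; the calibration is good to about 2 mm. A picture is of the moment at which its call begins. There is no depth.
- order.hand_in(): hands the job in, once; it reports no verdict.
Trained networks look in a picture, given as the dict that the camera call returned (one of the last four; its "shot" number tells which), for a name from the list of things; names that differ only in an ending like _2 or _b are one class to them, and where a whole thing is asked for, a point or a joint stands for the part that bears it (a point fixed in the world has none). Each returns a list of dicts, best first, with "score" (0 to 1); they miss things now and then, are a little off and sometimes report something else, mostly with a low value. They report only what shows in the picture. A call takes as long as a camera call.
- nets.look_for(picture, label): "box" ([left, top, width, height] in pixels, round what is visible of it).
- nets.cut_out(picture, label): "mask" (400x640 bool, what is visible of it) and "box" ([left, top, width, height] in pixels, round what is visible of it).
The state is a dict: "t": time; "qpos": joint angles; "joint_vel": joint speeds; "effort": joint torques, N m; "ee_pos": TCP position; "tcp_rot": TCP orientation; "contact_force": force on the tool from outside, world axes, zero at the start; "ft_torque": the same for the moment, N m; "opening": opening from 0.0 (shut) to 1.0 (fully open).
Only numpy, scipy, OpenCV 4.12 (cv2) and the standard library are available. Lean on these libraries where they do the work, as an engineer would, in place of code of your own. Each camera call takes 0.05 s, during which the arm holds its last target.

### The job

Set the feed of the leather-skiving machine: turn its blank black selector counter-clockwise (seen from above) all the way to its end stop, then clockwise exactly three clicks from the stop, and let go of it. Then turn the red lock knob clockwise until it clicks past its detent, and let go. Leave the wax jar, the thread spool and the awl around the machine where they are.

Things in the scene. Friction and masses are not known exactly. Their poses are not given: they have to be found in the camera images.
- skiver: Bench leather-skiving machine, fixed to the table. Grey console 200 (x) by 270 (y) by 65 mm high with two knobs on its flat top; green cutting head, 195 mm high, on the console's +y side, from 165 to 275 mm from the origin along y. Origin under the console's centre, at table height, z up; its yaw varies.
- selector_grip (a point): Middle of the grip of the BLANK BLACK selector, on its vertical turning axis, 97 mm above the table (at x -20, y -65 mm in the skiver's frame). The grip is an upright black bar 66 long, 18 wide and 40 mm tall (from 74 to 114 mm above the table) on a flat white disc of 72 mm diameter. The point's x axis runs along the bar and turns with it.
- selector (a joint): Turn of the selector in rad, growing clockwise seen from above. 0 = hard end stop fully counter-clockwise, where the bar lies along the skiver's x axis. It has 7 detent positions, 24 degrees (0.419 rad) apart, the first at the stop itself (0) and the last at the other stop (2.51). Crossing from one to the next takes about 0.17 N m; let go anywhere between, it springs into the nearest detent. It starts somewhere between the second click and the last.
- lock_grip (a point): Middle of the grip of the RED lock knob, on its vertical turning axis, 97 mm above the table (at x -20, y +65 mm in the skiver's frame). The grip is an upright red bar 66 long, 18 wide and 40 mm tall (from 74 to 114 mm above the table) on a flat steel disc of 60 mm diameter. The point's x axis runs along the bar and turns with it.
- lock (a joint): Turn of the lock knob in rad, growing clockwise seen from above. 0 = unlocked stop, bar along the skiver's x axis; 1.1 = locked stop. A single sprung detent is crested at 0.55 (about 0.17 N m): below it the knob springs back to unlocked (0.3 or less), past it it snaps on to 0.8 or more by itself. Starts between 0 and 0.2.
- wax_jar: Bystander, to be left alone: amber wax jar with yellow cap, 64 mm across, 75 mm tall; origin under its centre.
- spool: Bystander, to be left alone: white thread spool standing on end, 60 mm across, 70 mm tall; origin under its centre.
- awl: Bystander, to be left alone: awl with wooden handle, about 150 mm, lying flat.

How it is judged:
On the way, in this order (a step that is already met when the one before it is completed fails the run):
1. the selector is against its counter-clockwise end stop (value of joint selector below 0.1 rad), for 0.2 s.
2. the selector rests on the third click from the stop, let go (value of joint selector between 1.11664 and 1.39664 rad and contact force between the fingers and skiver below 0.5 N), for 0.3 s.
3. the lock knob has clicked past its detent, the selector still on the third click (value of joint selector between 1.11664 and 1.39664 rad and value of joint lock above 0.7 rad), for 0.2 s.
At the end, for the whole second after the job is handed in: The selector rests on the third click from its counter-clockwise stop (1.257 rad, within 0.14) and the lock knob is past its detent (more than 0.7 rad); both are let go (all of step 3); the robot touches nothing.
It fails at once if the wax jar, the spool or the awl was pushed more than 40 mm from its place (distance of any of wax_jar, spool, awl from where it was at the start of the episode above 0.04 m).
It also fails if it takes over 67 s, if anything falls off the work surface, if the arm or the gripper's body presses on something with over 40 N, if the wrist force passes 120 N, or if a joint passes its speed limit or range.

## Working session

There is one attempt and no reset: what is moved stays moved. The work goes in short steps, Python scripts to look and compute and a tool call to move; the robot and the scene stay as the last step left them, time stands still between calls to the robot, and variables do not carry over. Pictures are saved under pics/ and viewed, and the job is handed in when it is done.

Besides the shell and the picture viewer there is one more tool, called after "Emit:" as a command line: name --argument value ..., lists and objects as JSON in quotes. apply_moves: Moves the arm, as the interface text tells. Its arguments: {"type":"object","properties":{"rows":{"type":"array"},"newtons":{"type":"number"}},"required":["rows"]}

```bash
ls; mkdir -p pics; cat > h.py <<'E'
import numpy as np,cv2
from plant import robot, imaging, order, nets
from scipy.spatial.transform import Rotation as R
def q2R(q): return R.from_quat([q[1],q[2],q[3],q[0]])
def save(p,n,crop=None,s=1):
    im=p['image'][:,:,::-1]
    if crop: l,t,w,h=crop; im=im[t:t+h,l:l+w]
    im=cv2.resize(im,None,fx=s,fy=s,interpolation=cv2.INTER_CUBIC); cv2.imwrite('pics/'+n+'.png',im)
def K(p): return np.array([[p['fx'],0,p['cx']],[0,p['fy'],p['cy']],[0,0,1.]])
def att(p):
    a=np.array(p['attitude'],float)
    return a if a.shape==(3,3) else q2R(a).as_matrix()
def ray(p,uv):
    u=cv2.undistortPoints(np.array(uv,float).reshape(-1,1,2),K(p),np.array(p['distortion'],float)).reshape(-1,2)
    d=np.c_[u[:,0],-u[:,1],-np.ones(len(u))]
    return np.array(p['eye']),d@att(p).T
def at_z(p,uv,z):
    e,d=ray(p,uv); return e+d*((z-e[2])/d[:,2])[:,None]
def proj(p,X):
    c=(np.atleast_2d(X)-np.array(p['eye']))@att(p); c=c*[1,-1,-1]
    return cv2.projectPoints(c.reshape(-1,1,3),np.zeros(3),np.zeros(3),K(p),np.array(p['distortion'],float))[0].reshape(-1,2)
E
python3 - <<'E'
from h import *
for n in('scene','top'):
    p=imaging.capture(n); save(p,n+'0'); print(n,p['eye'],p['attitude'],p['distortion'],p['fx'])
    for l in('skiver','selector_grip','lock_grip','wax_jar','spool','awl'):
        for r in nets.look_for(p,l)[:2]: print(l,round(r['score'],2),np.round(r['box'],1))
s=robot.read_state();print(s)
E
```

```text
pics
scene [1.04564199 0.17191059 0.70410417] [0.5027579  0.18959025 0.28403497 0.79411219] [-0.03097839  0.          0.          0.          0.        ] 392.00305330340507
skiver 0.79 [252.1 168.8 221.  202.6]
skiver 0.52 [294.3 177.9  33.5  34.8]
selector_grip 0.74 [295.2 174.6  38.4  40.7]
lock_grip 0.94 [353.6 206.1  24.1  35.2]
wax_jar 0.75 [223.1 245.1  37.4  43.6]
spool 0.88 [238.3 172.   27.4  32.1]
awl 0.81 [357.7 177.2  37.6  23.9]
awl 0.25 [241.4 171.7  24.3  34. ]
top [ 0.46303317 -0.03414161  0.80682191] [ 0.71441341  0.06867005 -0.06332626 -0.69346066] [-0.03609417  0.          0.          0.          0.        ] 409.9612950118715
skiver 0.67 [154.4  49.7 246.8 225.8]
selector_grip 0.73 [334.3 195.8  33.9  40.9]
lock_grip 0.94 [267.3 180.8  30.   42.9]
wax_jar 0.76 [362.7  99.3  38.   41.5]
spool 0.78 [409.5 198.3  37.3  32.3]
awl 0.85 [251.2 277.6  75.8  23.8]
awl 0.23 [409.8 196.4  35.1  36.1]
{'t': 0.7, 'qpos': array([-1.36080856,  0.62837892,  0.03847253,  1.51737602, -0.02700307,
        0.99630225, -0.01998357]), 'joint_vel': array([ 1.38388796e-03,  2.93542088e-06,  5.34756912e-04, -1.19427709e-03,
        1.12576091e-03, -1.68117749e-05, -1.69865496e-03]), 'effort': array([-1.51243585e-03, -5.49415612e+01,  1.14225358e+00, -1.86919355e+01,
       -5.24183374e-02,  1.56651501e-02, -5.74248830e-06]), 'ee_pos': array([0.17696252, 0.62547663, 0.22749928]), 'tcp_rot': array([ 0.70037773,  0.09721354,  0.7004129 , -0.09717166]), 'contact_force': array([ 0.75812946, -0.84725785, -0.38104368]), 'ft_torque': array([-0.02078845, -0.02646446,  0.00537914]), 'opening': 0.9974202950374452}
```

View pics/scene0.png

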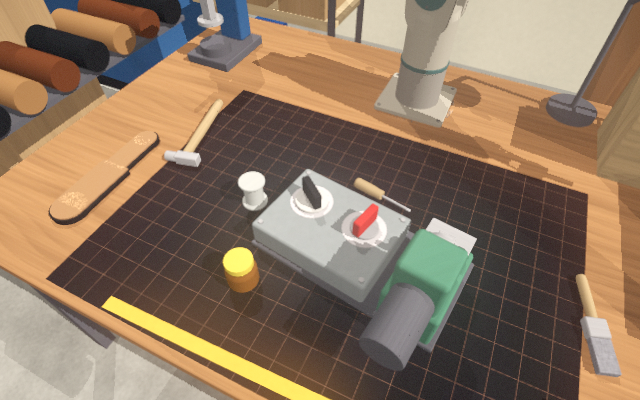

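View pics/top0.png

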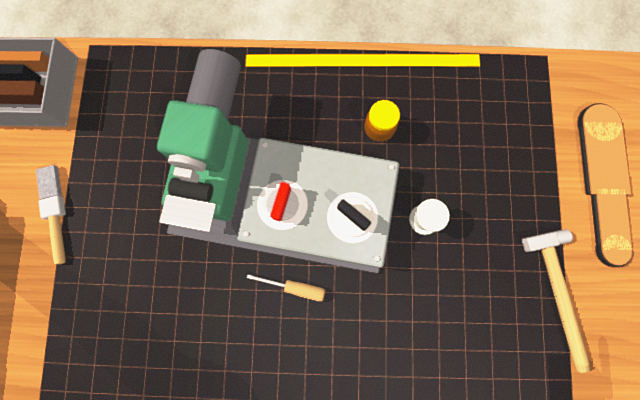

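```bash
python3 - <<'E'
from h import *
p=imaging.capture('top'); save(p,'top1',(240,160,150,110),5)
np.save('x.npy',p['image'])
import pickle; pickle.dump(p,open('top1.pkl','wb'))
ax={}
for l in('selector_grip','lock_grip'):
    r=nets.cut_out(p,l)[0]; m=r['mask']; v,u=np.nonzero(m); print(l,m.sum(),r['box'])
    X=at_z(p,np.c_[u,v],0.114)[:,:2]; c=X.mean(0); w,V=np.linalg.eigh(np.cov((X-c).T)); print(c,np.sqrt(w),np.degrees(np.arctan2(V[1,1],V[0,1])))
    cv2.imwrite('pics/m_'+l+'.png',cv2.resize(m[160:270,240:390].astype(np.uint8)*255,None,fx=5,fy=5))
q=imaging.capture('scene');pickle.dump(q,open('scene1.pkl','wb'));save(q,'scene1',(280,150,130,100),6)
print(q2R(robot.read_state()['tcp_rot']).as_matrix().round(3))
E
```

```text
selector_grip 1225 [334.8, 197.2, 32.7, 37.1]
[ 0.55276751 -0.07724026] [0.01679755 0.01692211] 60.15179222926023Traceback (most recent call last):
  File "<stdin>", line 7, in <module>
IndexError: list index out of range
```

View pics/top1.png

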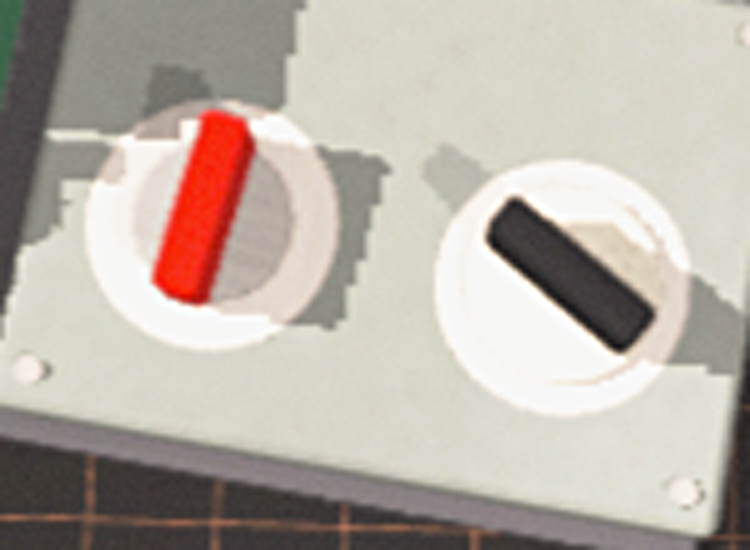

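```bash
python3 - <<'E'
from h import *
import pickle
p=pickle.load(open('top1.pkl','rb')); im=p['image'].astype(int)
def fit(m,z,n):
    k,lab,st,_=cv2.connectedComponentsWithStats(m.astype(np.uint8)); i=1+st[1:,4].argmax(); v,u=np.nonzero(lab==i)
    X=at_z(p,np.c_[u,v],z)[:,:2]; c=X.mean(0); r=cv2.minAreaRect(X.astype(np.float32)*1000)
    w,V=np.linalg.eigh(np.cov((X-c).T)); print(n,len(u),c.round(4),np.degrees(np.arctan2(V[1,1],V[0,1])),np.round(np.sqrt(12*w),4),r, u.mean(),v.mean())
box=np.zeros(im.shape[:2],bool); box[190:245,325:385]=1
fit(box&(im.max(2)<90),.114,'black')
box[:]=0; box[170:235,250:315]=1
fit(box&(im[...,0]>130)&(im[...,1]<70),.114,'red')
E
```

```text
black 403 [ 0.5556 -0.0801] 51.114144570397194 [0.0189 0.0616] ((555.9435424804688, -79.53291320800781), (62.335811614990234, 19.13541030883789), 51.460567474365234) 353.5062034739454 214.77915632754343
red 417 [0.575  0.0452] 166.51965713639268 [0.0195 0.0631] ((575.473388671875, 44.98787307739258), (19.705360412597656, 64.73438262939453), 75.6775894165039) 280.54676258992805 201.42446043165467
```

```bash
python3 - <<'E'
from h import *
import pickle
p=pickle.load(open('top1.pkl','rb'))
e=at_z(p,[(240,241),(382,267)],.065); d=e[0]-e[1]; print('edge',e.round(4),np.degrees(np.arctan2(d[1],d[0]))-90)
im=p['image'].astype(int)
# flange circle: bright pixels in selector region
for (cx,cy) in((352.5,217.2),(282.5,205)):
    print(at_z(p,[(cx,cy)],.068))
def simulate(ax,yaw,sel,n):
    pass
# predicted bars
yaw=np.radians(-8.9)
def bar(c,ang):
    R2=np.array([[np.cos(ang),-np.sin(ang)],[np.sin(ang),np.cos(ang)]])
    q=np.array([[-33,-9],[33,-9],[33,9],[-33,9]])/1000@R2.T+c
    return np.r_[np.c_[q,np.full(4,.074)],np.c_[q,np.full(4,.114)]]
# fit centre by silhouette hull IoU
from scipy.optimize import minimize
def mask(h,w,pts): 
    m=np.zeros((h*8,w*8),np.uint8); cv2.fillConvexPoly(m,cv2.convexHull(np.round((pts+.5)*8-.5).astype(np.int32)),1); return cv2.resize(m.astype(np.float32),(w,h),interpolation=cv2.INTER_AREA)
box=np.zeros(im.shape[:2],bool); box[190:245,325:385]=1; mb=box&(im.max(2)<100)
box2=box*0>0; box2[170:235,250:315]=1; mr=box2&(im[...,0]>130)&(im[...,1]<75)
for n,m,x0 in(('black',mb,(.5556,-.0801,51.1)),('red',mr,(.575,.0452,166.5))):
    f=lambda x: np.abs(mask(400,640,proj(p,bar(x[:2],np.radians(x[2]))))-m).sum()
    r=minimize(f,x0,method='Nelder-Mead',options=dict(initial_simplex=[x0,np.add(x0,(.003,0,0)),np.add(x0,(0,.003,0)),np.add(x0,(0,0,3))]))
    print(n,r.x.round(4),r.fun,m.sum())
print(q2R(robot.read_state()['tcp_rot']).as_matrix().round(3))
q=imaging.capture('scene');save(q,'scene1',(280,150,130,100),6);pickle.dump(q,open('scene1.pkl','wb'))
im=q['image'].astype(int);box=np.zeros(im.shape[:2],bool); box[170:215,295:325]=1; mb=box&(im.max(2)<85)
box2=box*0>0; box2[195:245,340:390]=1; mr=box2&(im[...,0]>130)&(im[...,1]<75)
for n,m,x0 in(('black',mb,(.5556,-.0801,51.1)),('red',mr,(.575,.0452,166.5))):
    f=lambda x: np.abs(mask(400,640,proj(q,bar(x[:2],np.radians(x[2]))))-m).sum()
    r=minimize(f,x0,method='Nelder-Mead',options=dict(initial_simplex=[x0,np.add(x0,(.003,0,0)),np.add(x0,(0,.003,0)),np.add(x0,(0,0,3))]))
    print(n,r.x.round(4),r.fun,m.sum())
E
```

```text
edge [[ 0.5083  0.1206  0.065 ]
 [ 0.4698 -0.1357  0.065 ]] -8.533136491581374
[[ 0.55723883 -0.08141964  0.068     ]]
[[0.57584573 0.04657412 0.068     ]]
black [ 0.5582 -0.0803 51.1139] 111.15625 410
red [5.778000e-01 4.670000e-02 1.665865e+02] 113.4375 420
[[-0.     0.272  0.962]
 [ 0.     0.962 -0.272]
 [-1.     0.    -0.   ]]
black [ 0.5658 -0.0842 29.3596] 281.171875 147
red [5.475000e-01 5.450000e-02 1.934103e+02] 351.078125 0
```

View pics/scene1.png

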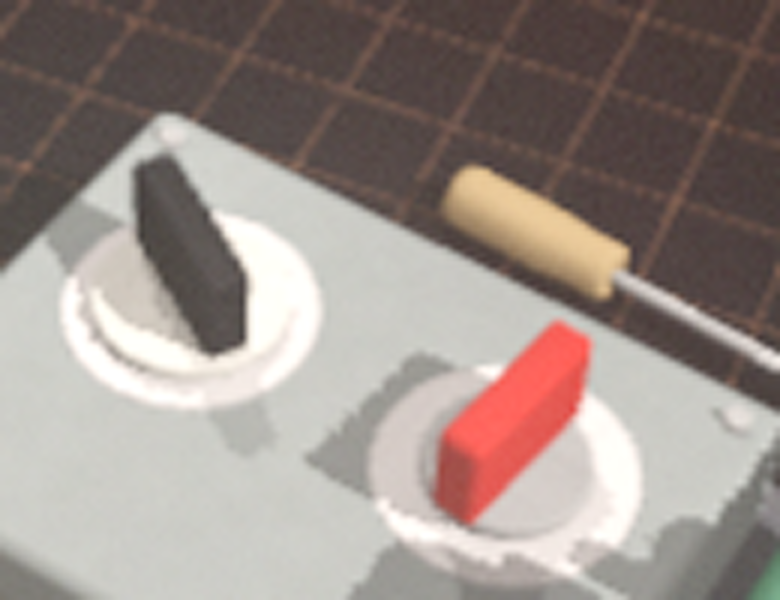

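Emit:
apply_moves --rows '[-0.045,0,0,0,0,0,0.06,-0.045,0,0,0,0,0,0.06,0,-0.036,0.035,0,0,0,0.06,0,-0.036,0.035,0,0,0,0.06,0,-0.036,0.035,0,0,0,0.06,0,-0.036,0.035,0,0,0,0.06,0,-0.036,0.035,0,0,0,0.06,0,-0.036,0.035,0,0,0,0.06]' --newtons 40

```text
t: 1.9
ee_pos: [0.3209, 0.359, 0.3178]
tcp_rot: [0.701, 0.097, 0.7, -0.097]
contact_force: [0.7, 0.2, -0.1]
opening: 0.635
```

Emit:
apply_moves --rows '[0,-0.036,0.035,0,0,0,0.06,0,-0.036,0.035,0,0,0,0.06,0,-0.036,0.035,0,0,0,0.06,0,-0.036,0.035,0,0,0,0.06,0,-0.036,0.035,0,0,0,0.06,0,-0.036,0.035,0,0,0,0.06,0,-0.036,0.035,0,0,0,0.06,0,-0.036,0.035,0,0,0,0.06]'

```text
t: 2.9
ee_pos: [0.5119, 0.0057, 0.3177]
tcp_rot: [0.701, 0.097, 0.7, -0.097]
contact_force: [1.6, 0.0, 0.9]
opening: 0.639
```

Emit:
apply_moves --rows '[0,-0.036,0.035,0,0,0,0.06,0,-0.036,0.035,0,0,0,0.06,0,0,0,10,0,0,0.06,0,0,0,10,0,0,0.06,0,0,0,10,0,0,0.06,0,0,0,10,0,0,0.06,0,0,0,10,0,0,0.06,0,0,0,10,0,0,0.06]'

```text
t: 3.9
ee_pos: [0.5589, -0.0812, 0.3175]
tcp_rot: [0.557, 0.436, 0.557, -0.436]
contact_force: [-0.0, -1.2, -0.3]
opening: 0.639
```

Emit:
apply_moves --rows '[0,0,0,10,0,0,0.06,0,0,0,10,0,0,0.06,0,0,0,10,0,0,0.06,0,0,0,10,0,0,0.06,0,0,0,10,0,0,0.06,0,0,0,3.1,0,0,0.06,0,0,0,0,0,0,0.06,0,0,0,0,0,0,0.06]'

```text
t: 4.9
ee_pos: [0.559, -0.0811, 0.3175]
tcp_rot: [0.305, 0.638, 0.305, -0.638]
contact_force: [1.3, -0.3, 0.7]
opening: 0.637
```

```bash
cat > st.py <<'E'
from h import *
s=robot.read_state(); M=q2R(s['tcp_rot']).as_matrix(); T=s['ee_pos']
print('t',round(s['t'],2),'ee',T.round(4),'xax',M[:,0].round(3),'jaw',np.degrees(np.arctan2(M[1,1],M[0,1])).round(2),'F',s['contact_force'].round(1),'tq',s['ft_torque'].round(2),'open',round(s['opening']*94,1),'q',s['qpos'].round(2))
for n,c in(('sel',(.557,-.0805)),('lock',(.576,.046))):
    d=M.T@np.array([c[0]-T[0],c[1]-T[1],0]); print(n,'toolshift',d.round(4))
E
python3 st.py
```

```text
t 4.9 ee [ 0.559  -0.0811  0.3175] xax [ 0.  0. -1.] jaw -38.83 F [ 1.3 -0.3  0.7] tq [-0.03  0.08 -0.  ] open 59.9 q [-0.42  0.52  0.83  1.65 -0.41  1.15 -0.17]
sel toolshift [ 0.     -0.0019  0.0007]
lock toolshift [ 0.     -0.0664 -0.1097]
```

Emit:
apply_moves --rows '[0.04,-0.002,0.001,0,0,0,0.06,0.04,0,0,0,0,0,0.06,0.04,0,0,0,0,0,0.06,0.03,0,0,0,0,0,0.06,0.025,0,0,0,0,0,0.06,0.02,0,0,0,0,0,0.06,0.018,0,0,0,0,0,0.06,0,0,0,0,0,0,0.06]'

```text
t: 5.9
ee_pos: [0.556, -0.0806, 0.1034]
tcp_rot: [-0.304, -0.637, -0.305, 0.639]
contact_force: [-0.4, -0.2, 1.0]
opening: 0.639
```

```bash
python3 - <<'E'
exec(open('st.py').read())
p=imaging.capture('scene');save(p,'s2',(230,100,200,150),4)
p=imaging.capture('top');save(p,'t2',(240,130,200,150),4)
E
```

```text
t 5.9 ee [ 0.556  -0.0806  0.1034] xax [-0.002  0.001 -1.   ] jaw -38.9 F [-0.4 -0.2  1. ] tq [-0.07  0.14 -0.04] open 60.1 q [-0.29  0.76  0.62  1.89 -0.66  0.71  0.04]
sel toolshift [-0.      0.0007 -0.0007]
lock toolshift [ 0.     -0.0639 -0.1111]
```

View pics/s2.png

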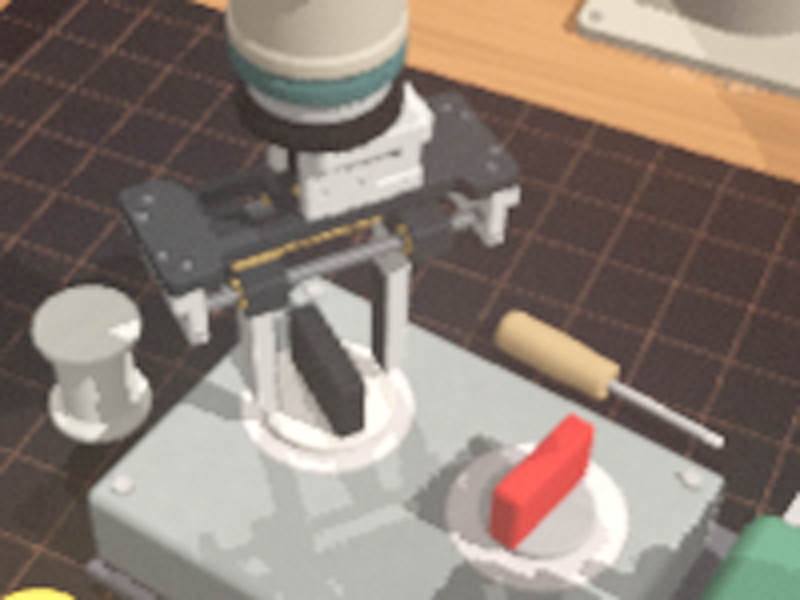

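View pics/t2.png

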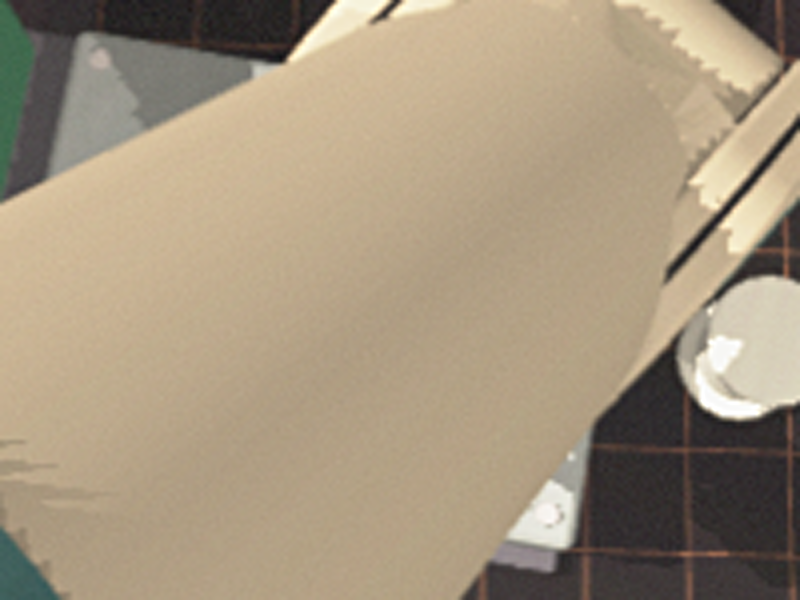

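The fingers straddle the black bar (crop pixels 265,350 and 395,300, with the bar at 330,370). Closing now.

Emit:
apply_moves --rows '[0,0,0,0,0,0,0.01,0,0,0,0,0,0,0.01,0,0,0,0,0,0,0.01,0,0,0,0,0,0,0.01,0,0,0,0,0,0,0.01,0,0,0,0,0,0,0.01,0,0,0,0,0,0,0.01,0,0,0,0,0,0,0.01]' --newtons 40

```text
t: 7.0
ee_pos: [0.5567, -0.0807, 0.1045]
tcp_rot: [-0.305, -0.638, -0.305, 0.638]
contact_force: [-0.8, 0.7, 1.8]
opening: 0.19
```

```bash
python3 st.py
```

```text
t 7.0 ee [ 0.5567 -0.0807  0.1045] xax [-0.  0. -1.] jaw -38.9 F [-0.8  0.7  1.8] tq [ 0.09  0.34 -0.04] open 17.9 q [-0.29  0.76  0.62  1.89 -0.66  0.71  0.04]
sel toolshift [-0.      0.0001 -0.0003]
lock toolshift [ 0.     -0.0645 -0.1107]
```

Emit:
apply_moves --rows '[0,0,0,-8,0,0,0.01,0,0,0,-8,0,0,0.01,0,0,0,-8,0,0,0.01,0,0,0,-8,0,0,0.01,0,0,0,-8,0,0,0.01,0,0,0,-8,0,0,0.01,0,0,0,-8,0,0,0.01,0,0,0,0,0,0,0.01]'

```text
t: 8.0
ee_pos: [0.5588, -0.081, 0.1046]
tcp_rot: [0.57, 0.421, 0.567, -0.42]
contact_force: [5.8, -0.1, -3.6]
opening: 0.189
```

```bash
python3 st.py
```

```text
t 8.0 ee [ 0.5588 -0.081   0.1046] xax [ 0.004 -0.    -1.   ] jaw 17.01 F [ 5.8 -0.1 -3.6] tq [-0.03 -1.   -0.03] open 17.8 q [-0.13  0.7   0.35  1.88 -0.39  0.62  0.76]
sel toolshift [-0.     -0.0015 -0.001 ]
lock toolshift [ 0.      0.0537 -0.1164]
```

Emit:
apply_moves --rows '[0,0,0,-8,0,0,0.01,0,0,0,-8,0,0,0.01,0,0,0,-8,0,0,0.01,0,0,0,-8,0,0,0.01,0,0,0,-8,0,0,0.01,0,0,0,-8,0,0,0.01,0,0,0,-8,0,0,0.01,0,0,0,-4,0,0,0.01]'

```text
t: 9.0
ee_pos: [0.5602, -0.0794, 0.1046]
tcp_rot: [0.705, 0.08, 0.701, -0.078]
contact_force: [7.8, 2.5, -6.1]
opening: 0.189
```

```bash
python3 st.py
```

```text
t 9.0 ee [ 0.5602 -0.0794  0.1046] xax [ 0.006  0.001 -1.   ] jaw 77.16 F [ 7.8  2.5 -6.1] tq [ 0.79 -1.68 -0.02] open 17.8 q [ 0.06  0.67  0.05  1.87 -0.06  0.59  1.5 ]
sel toolshift [-0.     -0.0018 -0.0029]
lock toolshift [ 0.0002  0.1257 -0.0124]
```

Emit:
apply_moves --rows '[0,0,0,-3,0,0,0.01,0,0,0,-3,0,0,0.01,0,0,0,0,0,0,0.01,0,0,0,0,0,0,0.01,0,0,0,0,0,0,0.01,0,0,0,0,0,0,0.01,0,0,0,0,0,0,0.01,0,0,0,0,0,0,0.01]'

```text
t: 10.0
ee_pos: [0.5602, -0.0792, 0.1046]
tcp_rot: [0.708, 0.045, 0.703, -0.044]
contact_force: [8.5, 4.3, -6.1]
opening: 0.187
```

```bash
python3 - <<'E'
exec(open('st.py').read())
p=imaging.capture('scene');save(p,'s3',(230,100,200,150),4)
E
```

```text
t 10.0 ee [ 0.5602 -0.0792  0.1046] xax [ 0.006  0.002 -1.   ] jaw 82.82 F [ 8.5  4.3 -6.1] tq [ 0.85 -1.65 -0.72] open 17.6 q [ 0.08  0.67  0.03  1.87 -0.03  0.59  1.57]
sel toolshift [-0.     -0.0017 -0.003 ]
lock toolshift [ 0.0003  0.1262 -0.    ]
```

View pics/s3.png

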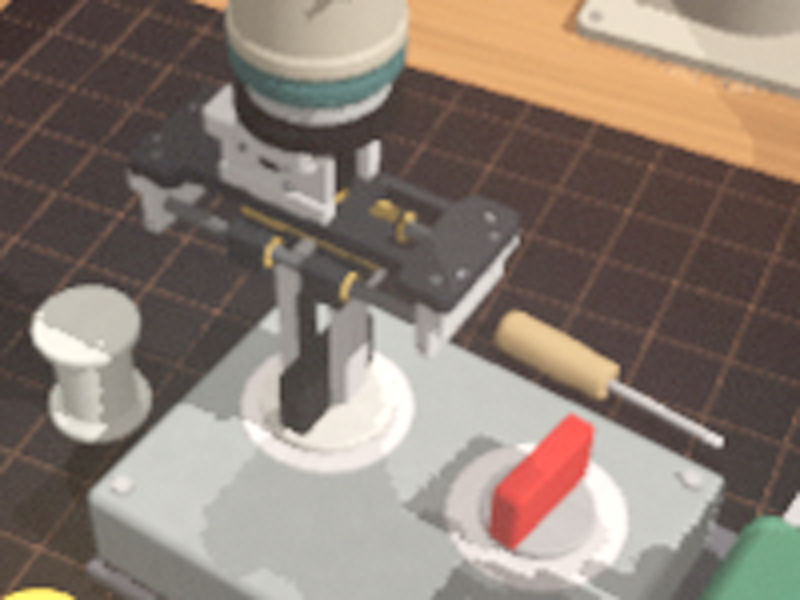

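Emit:
apply_moves --rows '[0,0.001,0.003,8,0,0,0.01,0,0,0,8,0,0,0.01,0,0,0,8,0,0,0.01,0,0,0,8,0,0,0.01,0,0,0,8,0,0,0.01,0,0,0,8,0,0,0.01,0,0,0,8,0,0,0.01,0,0,0,8,0,0,0.01]'

```text
t: 11.05
ee_pos: [0.559, -0.081, 0.1045]
tcp_rot: [0.574, 0.412, 0.575, -0.413]
contact_force: [-1.0, -1.5, 1.5]
opening: 0.191
```

Emit:
apply_moves --rows '[0,0,0,5,0,0,0.01,0,0,0,4.5,0,0,0.01,0,0,0,0,0,0,0.01,0,0,0,0,0,0,0.01,0,0,0,0,0,0,0.01,0,0,0,0,0,0,0.01,0,0,0,0,0,0,0.01,0,0,0,0,0,0,0.01]'

```text
t: 12.05
ee_pos: [0.5587, -0.081, 0.1045]
tcp_rot: [0.539, 0.456, 0.54, -0.457]
contact_force: [-5.2, -2.8, 5.7]
opening: 0.194
```

```bash
python3 st.py
```

```text
t 12.05 ee [ 0.5587 -0.081   0.1045] xax [-0.002 -0.    -1.   ] jaw 9.55 F [-5.2 -2.8  5.7] tq [-0.86  1.11 -0.11] open 18.2 q [-0.15  0.71  0.39  1.88 -0.42  0.64  0.66]
sel toolshift [ 0.     -0.0016 -0.0008]
lock toolshift [-1.000e-04  3.820e-02 -1.224e-01]
```

Emit:
apply_moves --rows '[0,0,0,0,0,0,0.05,0,0,0,0,0,0,0.05,0,0,0,0,0,0,0.05,0,0,0,0,0,0,0.05,-0.03,0,0,0,0,0,0.05,-0.04,0,0,0,0,0,0.05,-0.05,0,0,0,0,0,0.05,-0.05,0,0,0,0,0,0.05]'

```text
t: 13.05
ee_pos: [0.5597, -0.08, 0.2759]
tcp_rot: [0.54, 0.456, 0.54, -0.456]
contact_force: [1.2, 1.1, -0.5]
opening: 0.537
```

```bash
python3 - <<'E'
exec(open('st.py').read())
p=imaging.capture('scene');save(p,'s4',(230,100,200,150),4)
p=imaging.capture('top');save(p,'t4',(240,130,200,150),4)
E
```

```text
t 13.05 ee [ 0.5597 -0.08    0.2759] xax [-0.  0. -1.] jaw 9.6 F [ 1.2  1.1 -0.5] tq [-0.05 -0.03 -0.  ] open 50.4 q [-0.25  0.5   0.52  1.71 -0.28  1.01  0.54]
sel toolshift [ 0.     -0.0027  0.0001]
lock toolshift [ 0.      0.0371 -0.1215]
```

View pics/s4.png

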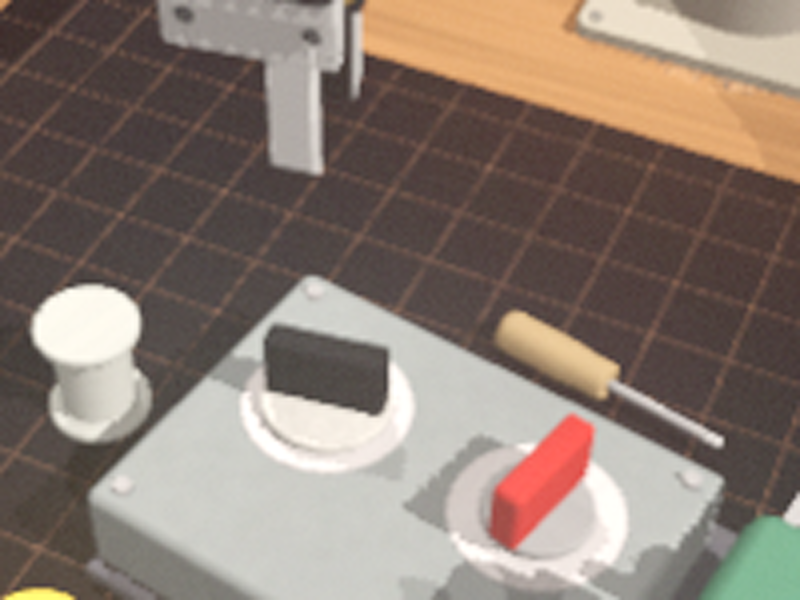

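View pics/t4.png

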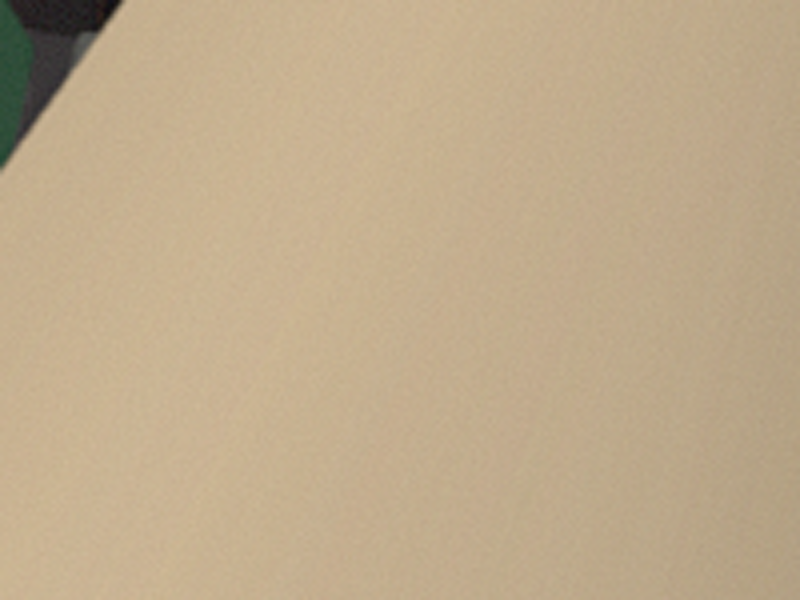

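```bash
python3 - <<'E'
from h import *
p=imaging.capture('scene')
for c in ([(275,326),(385,346)],[(267,336),(384,354)],[(502,491),(577,417)],[(521,496),(592,425)]):
    X=at_z(p,[(230+x/4,100+y/4) for x,y in c],.114); d=X[1]-X[0]; print(X.round(4)[:,:2],np.hypot(*d[:2]),np.degrees(np.arctan2(d[1],d[0])))
E
```

```text
[[ 0.5592 -0.1072]
 [ 0.5472 -0.05  ]] 0.058406099936205456 101.87777241074723
[[ 0.5673 -0.1076]
 [ 0.5524 -0.0481]] 0.061285547905428533 104.00693586819531
[[0.6078 0.0395]
 [0.5491 0.0555]] 0.06087437311273368 164.74432825644848
[[0.6067 0.0487]
 [0.5507 0.064 ]] 0.05800096816753999 164.76249057294132
```

Emit:
apply_moves --rows '[0,0,0,9,0,0,0,0,0,0,9.3,0,0,0,0,0.007,-0.04,0,0,0,0,0,0.007,-0.04,0,0,0,0,0,0.007,-0.04,0,0,0,0,0,0.006,-0.037,0,0,0,0,0,0,0,0,0,0,0,0,0,0,0,0,0,0]'

```text
t: 14.2
ee_pos: [0.6095, 0.0699, 0.2733]
tcp_rot: [-0.46, -0.536, -0.461, 0.538]
contact_force: [0.2, 0.1, 0.2]
opening: 0.005
```

```bash
cat >> st.py <<'E'
y=np.radians(-8.7); Rz=np.array([[np.cos(y),-np.sin(y)],[np.sin(y),np.cos(y)]])
print('rel lock in skiver frame mm',(Rz.T@(T[:2]-[.578,.048])*1000).round(1))
E
python3 st.py
```

```text
t 14.2 ee [0.6095 0.0699 0.2733] xax [-0.002 -0.001 -1.   ] jaw -8.75 F [0.2 0.1 0.2] tq [-0.15  0.06  0.01] open 0.5 q [-0.52  0.59  0.6   1.58 -0.36  1.09  0.02]
sel toolshift [ 0.0003 -0.029   0.1566]
lock toolshift [ 0.0001 -0.0294  0.0287]
rel lock in skiver frame mm [27.8 26.4]
```

Emit:
apply_moves --rows '[0.04,0,-0.002,0,0,0,0,0.04,0,0,0,0,0,0,0.04,0,0,0,0,0,0,0.03,0,0,0,0,0,0,0.017,0,0,0,0,0,0,0,0,0,0,0,0,0,0,0,0,0,0,0,0,0,0,0,0,0,0,0]'

```text
t: 15.2
ee_pos: [0.6115, 0.0728, 0.1087]
tcp_rot: [0.461, 0.537, 0.46, -0.536]
contact_force: [-0.6, 0.1, -0.5]
opening: 0.006
```

```bash
python3 - <<'E'
exec(open('st.py').read())
p=imaging.capture('scene');save(p,'s5',(260,100,200,150),4)
E
```

```text
t 15.2 ee [0.6115 0.0728 0.1087] xax [ 0.002  0.    -1.   ] jaw -8.71 F [-0.6  0.1 -0.5] tq [-0.1   0.13 -0.03] open 0.6 q [-0.45  0.78  0.48  1.73 -0.49  0.75  0.13]
sel toolshift [-0.0002 -0.0306  0.1598]
lock toolshift [-0.0001 -0.031   0.0319]
rel lock in skiver frame mm [29.4 29.6]
```

View pics/s5.png

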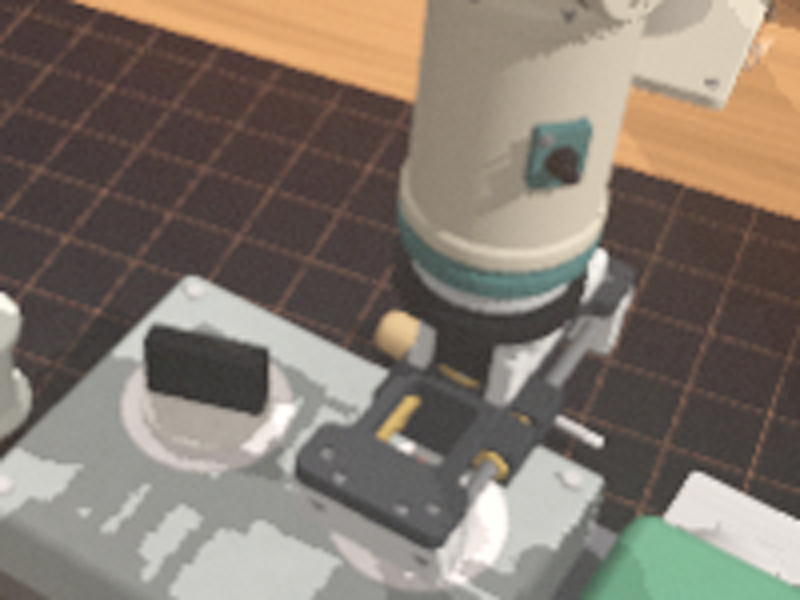

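The selector bar is still at the third click. The red knob is hidden under the gripper body, at about (410,480). I'm pushing with small steps.

Emit:
apply_moves --rows '[0.002,0,0.004,0,0,0,0,0,0,0.004,0,0,0,0,0,0,0.004,0,0,0,0,0,0,0.004,0,0,0,0,0,0,0.004,0,0,0,0,0,0,0.003,0,0,0,0,0,0,0.003,0,0,0,0,0,0,0,0,0,0,0]'

```text
t: 16.25
ee_pos: [0.6091, 0.0562, 0.1058]
tcp_rot: [0.46, 0.539, 0.464, -0.532]
contact_force: [5.4, 15.3, -1.9]
opening: 0.006
```

```bash
python3 st.py
```

```text
t 16.25 ee [0.6091 0.0562 0.1058] xax [ 0.004  0.011 -1.   ] jaw -8.46 F [ 5.4 15.3 -1.9] tq [ 3.43 -1.2  -0.19] open 0.6 q [-0.41  0.77  0.47  1.75 -0.5   0.74  0.17]
sel toolshift [-0.0017 -0.0314  0.1428]
lock toolshift [-0.0002 -0.0312  0.0149]
rel lock in skiver frame mm [29.5 12.8]
```

Emit:
apply_moves --rows '[0,0,0.003,0,0,0,0,0,0,0.003,0,0,0,0,0,0,0.003,0,0,0,0,0,0,0,0,0,0,0,0,0,0,0,0,0,0,0,0,0,0,0,0,0,0,0,0,0,0,0,0,0,0,0,0,0,0,0]'

```text
t: 17.25
ee_pos: [0.6065, 0.0394, 0.1058]
tcp_rot: [0.461, 0.537, 0.461, -0.536]
contact_force: [4.0, 5.0, -0.4]
opening: 0.006
```

```bash
python3 st.py
```

```text
t 17.25 ee [0.6065 0.0394 0.1058] xax [ 0.002  0.002 -1.   ] jaw -8.71 F [ 4.   5.  -0.4] tq [ 1.1  -0.73 -0.01] open 0.6 q [-0.39  0.77  0.47  1.76 -0.49  0.73  0.19]
sel toolshift [-0.0003 -0.0308  0.126 ]
lock toolshift [-0.0001 -0.0312 -0.0019]
rel lock in skiver frame mm [29.5 -4.2]
```

It snapped through. Backing off and lifting clear.

Emit:
apply_moves --rows '[0,0,-0.01,0,0,0,0,0,0.004,-0.01,0,0,0,0,0,0.004,-0.01,0,0,0,0,0,0,0,0,0,0,0,-0.03,0,0,0,0,0,0,-0.05,0,0,0,0,0,0,-0.05,0,0,0,0,0,0,-0.05,0,0,0,0,0,0]'

```text
t: 18.25
ee_pos: [0.6173, 0.0661, 0.287]
tcp_rot: [-0.46, -0.536, -0.46, 0.537]
contact_force: [0.7, 0.4, -0.4]
opening: 0.007
```

```bash
python3 - <<'E'
exec(open('st.py').read())
p=imaging.capture('scene');save(p,'s6',(230,100,200,150),4)
p=imaging.capture('scene');save(p,'s6f')
E
```

```text
t 18.25 ee [0.6173 0.0661 0.287 ] xax [-0.001 -0.001 -1.   ] jaw -8.75 F [ 0.7  0.4 -0.4] tq [-0.08  0.03 -0.01] open 0.6 q [-0.51  0.59  0.6   1.54 -0.36  1.13  0.02]
sel toolshift [ 1.000e-04 -3.730e-02  1.541e-01]
lock toolshift [ 0.     -0.0378  0.0262]
rel lock in skiver frame mm [36.1 23.8]
```

View pics/s6.png

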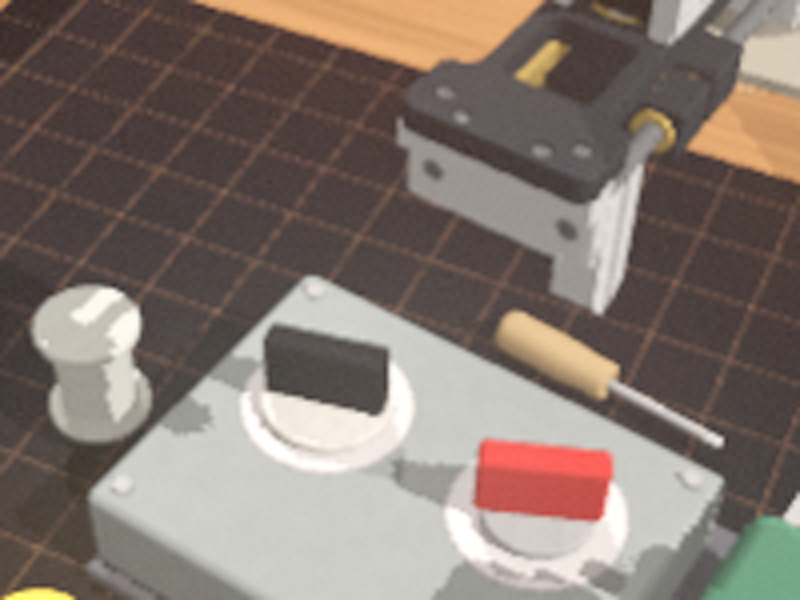

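The red bar (crop pixels 478–611, about row 480) now lies almost parallel to the black bar, which is still on click 3. The spool and awl haven't moved and the gripper is clear.

```bash
python3 - <<'E'
from h import *
p=imaging.capture('scene')
for c in ([(275,326),(385,346)],[(484,441),(608,451)]):
    X=at_z(p,[(230+x/4,100+y/4) for x,y in c],.114); d=X[1]-X[0]; print(np.degrees(np.arctan2(d[1],d[0])))
print(nets.look_for(p,'wax_jar')[0]['box'])
print(order.hand_in())
E
```

```text
101.87777241074723
109.75332703826554
[221.4, 246.1, 38.5, 45.2]
the job is handed in; nothing more can be done
None
```

The selector is on its third click and the red lock knob is past its detent. The job is handed in, at about 18 s of the 67 s allowed; `hand_in` reports no verdict.

**What I did**
- **Selector:** I gripped the black bar and turned it counter-clockwise about 120° until it met the stop, where the wrist read about 0.7 N m. I then turned it clockwise about 72° and let go.
- **Lock knob:** I pushed the red bar clockwise with the closed fingers, to keep the gripper's body away from the green head. It snapped past its detent, and I backed off and lifted clear.

**Last checks**
- **Selector angle:** measured from the last picture, the bar lies at about 102°. Click 3 should be at about 99°, so the 3° difference is well inside the 24° spacing but not an exact match. That measurement is only good to a few degrees, and the allowed error is about 8°.
- **Lock angle:** the bar lies at about 110°, which is about 1.07 rad against the 0.7 needed.
- **Bystanders:** the wax jar's detected box moved by no more than 2 pixels. The spool and awl look unmoved.
- **Contact:** the last force reading, just after lifting clear, was under 1 N, which is noise level. The gripper is well above the machine.

One disagreement along the way: the two cameras placed the lock axis up to about 6 mm apart. I worked from the axis position measured while gripping the selector, and the push still worked.

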